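# Snap the customer display onto its counter foot

### The job

Put the customer display (grey head with a blue screen on a white square tube) onto the stub of the steel foot on the mail counter: slide the tube fully home, screen on the same side as the red spring button, so that the button is pushed in and pops out through the hole in the tube. Let go of it, and leave the black card reader standing where it is.

Things in the scene. Friction and masses are not known exactly. Their poses are not given: they have to be found in the camera images.
- display: Upright loose display, 0.3 kg, 165 mm tall. Origin: centre of tube's open lower end; z up, x to screen side (within 0.55 rad of world +x at start). Black flared mouth 57 mm square, inside 46 narrowing to 29 mm at z 20; white tube 38 mm outside, 30 inside; grey head z 100-165, 26 thick (x), 120 wide (y): pinch its thickness. Only hole: +x wall, 19 wide, 20 tall, centred at z 45.
- foot: Fixed dark steel plate 150 x 150 x 10 mm with an upright aluminium stub, 26 mm square, tapered from z 77 to a blunt tip at z 101 mm. Origin: centre of the plate's underside on the counter, on the stub's axis; z up, x to the red button's side (within 0.4 rad of world +x). Tube is home with its lower end on the plate, 10 mm above this origin, display x along foot x.
- spring_button (a joint): Red round-nosed pin, 12 mm thick, 9 mm out of the stub's +x face, 55 mm above the foot's origin. 0 = fully out, grows as pushed in, at most 0.010 m; spring 4 N, 7 N fully in. The tube's flared mouth drives it in from about 42 mm above home; pushing on down takes up to about 15 N; within the last 5 mm it snaps out through the hole.
- card_reader: Bystander, leave it alone: black card reader with white keys and small green screen on a like flared square tube, black, without a hole; upright, 165 mm tall, head 30 x 75 mm. Origin: centre of its underside, z up. It stands on one side of the foot (left or right), the display on the other.
There are look-alikes about, which are no part of the job. Several things have the shape of the foot; the one meant has the colours described above. What is meant by the display is not turquoise, and is the smaller of those in its own colour.

How it is judged:
By the outcome, as a careful person would: the job done as asked, in the order asked, and still so for the second after the job is handed in, with the robot touching nothing.
It also fails if it takes over 48 s, if anything falls off the work surface, if the arm or the gripper's body presses on something with over 40 N, if the wrist force passes 120 N, or if a joint passes its speed limit or range.

### The arm

A 6-joint arm with a two-finger parallel gripper is mounted at the origin on the work surface. World frame = base frame: x ahead of the robot, y to its left, z up, the work surface at z = 0. Lengths are in m, angles in rad, forces in N, time in s.
With the tool pointing down it reaches from about 0.3 to 1 m from the base axis. Payload 5.1 kg.
Tool frame: the origin (TCP) lies at the very end of the fingers, on their centre line; the grasp point (between the pads) lies 19 mm behind it; z points along the fingers, y is the line along which they close (so a half turn about z gives the same grasp; the last joint's range is limited). The gripper opens to 95 mm and grips with 3 to 60 N. Pads are 20 mm wide; open, the fingers measure 119 mm over their backs; the gripper's body (75 mm by 180 mm) begins 59 mm behind the grasp point.
Start: joints at [-1.195, 0.124, 1.65, -0, 1.367, -0.083], TCP at [0.288, -0.583, 0.215] pointing down, gripper open.
Joint ranges: [-2.61, 2.61], [-1.02, 2.33], [0.03, 2.71], [-1.35, 4.49], [0.32, 2.68], [-2.91, 2.91]. Speed limits (rad/s): [2.57, 2.57, 3.14, 3.14, 3.14, 3.14].

### API

Orientations are given as [roll, pitch, yaw] about the fixed x, y, z axes, in that order (R = Rz(yaw) Ry(pitch) Rx(roll)).
In Python, from bench import robot gives the robot as it stands. The module is installed in compiled form; this text tells all that it offers.
- The arm moves only by the shell command python3 -m pendant 'ROWS' [FORCE]. ROWS is JSON, a list of rows, each an object of numbers: "dx", "dy", "dz": the shift along the tool's x, y, z in mm; "ax", "ay", "az": the turn, a rotation vector about the tool's x, y, z in rad; "hand": the closure, from 0 (fully open) to 1 (shut). In form: [{"dx": .., "dy": .., "dz": .., "ax": .., "ay": .., "az": .., "hand": ..}, ...]. A call has 1 to 12 rows; each row is the pose to reach, as a shift and turn from the pose commanded when the call began, along the tool's axes at that moment; what a row does not reach only later rows make up. A row lasts 1/10 s, in which the tool goes at most 50 mm and 8.59 degrees, less where a joint would pass 70% of its speed; a pose out of reach is approached as far as the arm can. A call with a gripper value outside its range is refused whole. The fingers move at their own pace and stop on an object; FORCE is the grip in N (left out, the last holds). Time passes only in rows, so rows that repeat a pose let the fingers close. It gives the time, the measured TCP pose, the force, the opening and the grip force at its end, in the units of the state.
- robot.get_state(): the state, without advancing time (a new reading comes with each control period).
- robot.read_camera(name): name is "scene" or "top"; returns a dict with "color" (480x640x3 uint8, red, green, blue), "vertical_fov" (degrees; the focal length in pixels is half the picture's height over the tangent of half this angle, whatever the lens; pixels are square), "cx", "cy" (the principal point, pixels), "world_from_camera" (4x4, takes a point from camera to world coordinates). Camera axes: x right, y down, z forward; pixel columns grow to the right and rows downward; lengths in m; the calibration is good to about 2 mm. A picture is of the moment at which its call begins. There is no depth.
- robot.hand_in(): hands the job in; it is judged then, once.
The state is a dict: "time": time; "q": joint angles; "joint_vel": joint speeds; "joint_torque": joint torques, N m; "tool_pos": TCP position; "tool_rot": TCP orientation; "contact_force": force on the tool from outside, world axes, zero at the start; "moment": the same for the moment, N m; "gripper_width": finger opening in m; "grip_force": force on a finger pad.
Only numpy, scipy, OpenCV 4.12 (cv2) and the standard library are available. Lean on these libraries where they do the work, as an engineer would, in place of code of your own. Each camera call takes 0.05 s, during which the arm holds its last target. There are 200 camera calls.

## Working session

There is one attempt and no reset: what is moved stays moved. The work goes in short steps, Python scripts to look and compute and a shell command to move; the robot and the scene stay as the last step left them, time stands still between calls to the robot, and variables do not carry over. Pictures are saved under pics/ and viewed, at most 10 in all, crops included, and the job is handed in when it is done.

```bash
mkdir -p pics; cat > h.py <<'E'
import numpy as np, cv2
from bench import robot
def shot(n):
    c=robot.read_camera(n); return c
def save(c,p,box=None,s=1):
    im=c["color"][:,:,::-1]
    if box: im=im[box[1]:box[3],box[0]:box[2]]
    cv2.imwrite(p,cv2.resize(im,None,fx=s,fy=s,interpolation=cv2.INTER_CUBIC))
def ray(c,u,v):
    f=240/np.tan(np.radians(c["vertical_fov"])/2); T=np.array(c["world_from_camera"])
    d=T[:3,:3]@np.array([(u-c["cx"])/f,(v-c["cy"])/f,1]); return T[:3,3],d/np.linalg.norm(d)
def onz(c,u,v,z):
    o,d=ray(c,u,v); return o+d*(z-o[2])/d[2]
def proj(c,p):
    f=240/np.tan(np.radians(c["vertical_fov"])/2); T=np.array(c["world_from_camera"])
    q=T[:3,:3].T@(np.array(p)-T[:3,3]); return q[:2]/q[2]*f+[c["cx"],c["cy"]]
def tri(c1,p1,c2,p2):
    o1,d1=ray(c1,*p1);o2,d2=ray(c2,*p2)
    s,t=np.linalg.lstsq(np.c_[d1,-d2],o2-o1,rcond=None)[0]
    a,b=o1+s*d1,o2+t*d2; return (a+b)/2,np.linalg.norm(a-b)
E
python3 - <<'E'
from h import *
for n in("scene","top"):
    c=shot(n); save(c,f"pics/{n}0.png"); print(n,c["vertical_fov"],c["cx"],c["cy"],np.round(c["world_from_camera"],3).tolist())
s=robot.get_state(); print(s["tool_pos"],s["tool_rot"],s["time"])
E
```

```text
scene 51.38714988347356 326.7948607715927 247.11961958865632 [[0.576, 0.434, -0.692, 1.417], [0.817, -0.325, 0.476, -0.557], [-0.018, -0.84, -0.542, 0.776], [0.0, 0.0, 0.0, 1.0]]
top 48.96557557515098 322.0747413148877 243.74968458972035 [[-0.021, -0.994, 0.108, 0.39], [-1.0, 0.023, 0.014, 0.048], [-0.016, -0.107, -0.994, 1.174], [0.0, 0.0, 0.0, 1.0]]
[ 0.28764111 -0.58224104  0.21348433] [-3.13971146e+00 -1.48561196e-04  4.58845844e-01] 0.1
```

View pics/scene0.png

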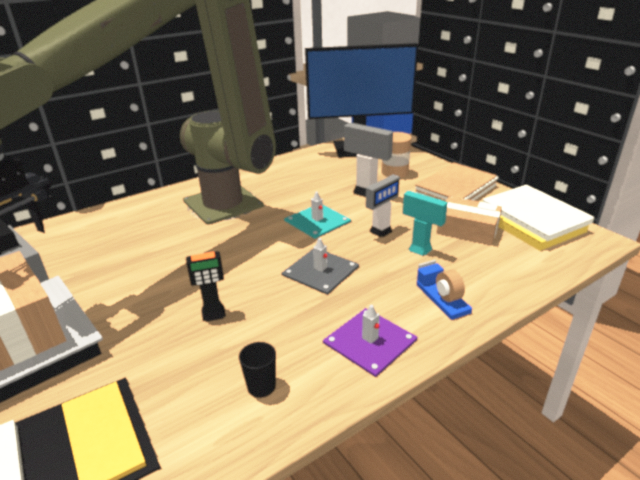

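View pics/top0.png

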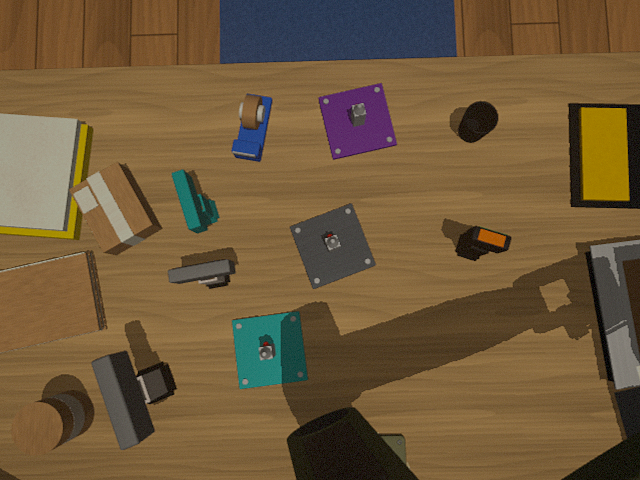

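The grey things with a head are at top-view (202,272) and (123,400). The first is the display: it is the smaller and has a blue screen at scene (385,192). The turquoise one at (195,200) is out. The foot is the dark grey plate at (333,245), while the purple (358,120) and turquoise (270,350) plates are look-alikes. The card reader is at (485,240). I'll confirm this in a crop.

```bash
python3 - <<'E'
from h import *
a=shot("top");b=shot("scene")
A=cv2.resize(a["color"][190:310,150:390,::-1],None,fx=3.3,fy=3.3,interpolation=cv2.INTER_CUBIC)[:, :792]
B=cv2.resize(b["color"][165:300,270:460,::-1],None,fx=1.45,fy=1.45,interpolation=cv2.INTER_CUBIC)
im=np.zeros((596,792,3),np.uint8); im[:A.shape[0]]=A; im[A.shape[0]:A.shape[0]+B.shape[0],:B.shape[1]]=B
# HSV probe
cv2.imwrite("pics/crop1.png",im)
for n,c,pts in(("top",a,[(190,272),(225,266),(310,250),(345,270),(205,282)]),("scene",b,[(385,192),(382,215),(310,275),(325,255)])):
    h=cv2.cvtColor(c["color"],cv2.COLOR_RGB2HSV)
    print(n,[h[v,u].tolist() for u,v in pts])
E
```

```text
top [[18, 31, 100], [15, 31, 100], [19, 28, 73], [5, 22, 69], [18, 46, 123]]
scene [[130, 15, 149], [16, 38, 180], [10, 6, 124], [1, 187, 217]]
```

View pics/crop1.png

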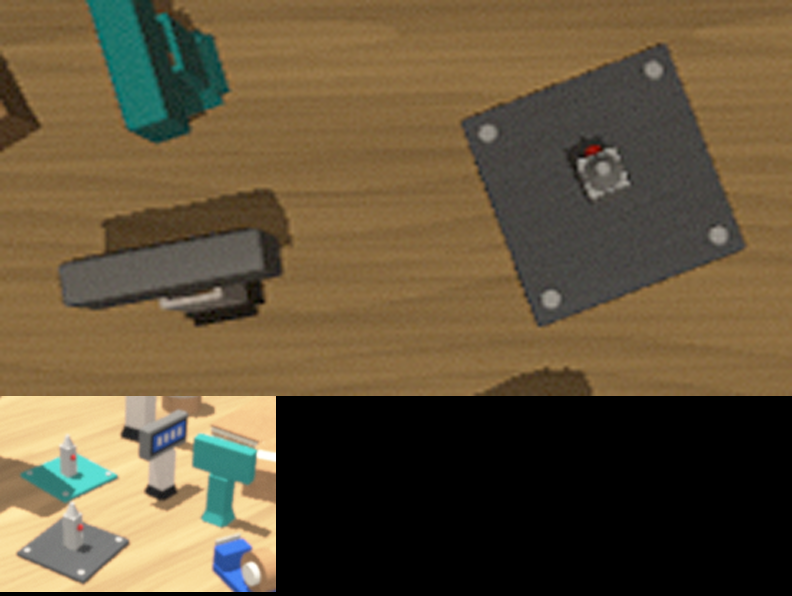

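The crop confirms both. The display (blue screen facing +x, white tube) has its head top at about (168–230, 260–282) in the top view. The dark plate's corners are near (290,227), (351,203), (375,265) and (314,288), with the red button on its +x side.

```bash
python3 - <<'E'
from h import *
a=shot("top");b=shot("scene")
h=cv2.cvtColor(a["color"],cv2.COLOR_RGB2HSV)
# foot plate
m=((h[...,1]<70)&(h[...,2]<100)).astype(np.uint8); m2=np.zeros_like(m); m2[195:295,280:385]=m[195:295,280:385]
m2=cv2.morphologyEx(m2,cv2.MORPH_CLOSE,np.ones((5,5)))
k=max(cv2.findContours(m2,0,2)[0],key=cv2.contourArea)
P=np.array([onz(a,u,v,.010)[:2] for u,v in k[:,0]],np.float32)
r=cv2.minAreaRect(P); print("foot",r, cv2.minAreaRect(k))
# button / stub
red=((h[...,1]>150)&((h[...,0]<8)|(h[...,0]>172))).astype(np.uint8); red[:195]=0;red[295:]=0;red[:,:310]=0;red[:,350:]=0
v,u=np.nonzero(red); print("btn",onz(a,u.mean(),v.mean(),.055))
# head top
mh=((h[...,1]<55)&(h[...,2]>82)&(h[...,2]<118)).astype(np.uint8); w=np.zeros_like(mh); w[252:292,160:240]=mh[252:292,160:240]
w=cv2.morphologyEx(w,cv2.MORPH_OPEN,np.ones((3,3)))
k=max(cv2.findContours(w,0,2)[0],key=cv2.contourArea)
for z in(.165,):
    P=np.array([onz(a,u,v,z)[:2] for u,v in k[:,0]],np.float32); r=cv2.minAreaRect(P); print("head",r)
bx=cv2.boxPoints(r)
print("top px",[proj(a,[*p,.165]).round(1).tolist() for p in bx])
print("scene px",[(p.round(4).tolist(),proj(b,[*p,.165]).round(1).tolist()) for p in bx])
print("stub tip top", onz(a,332.4,241.2,.101), "scene", proj(b,onz(a,332.4,241.2,.101)))
save(b,"pics/sc2.png",(295,165,425,265),6)
E
```

```text
foot ((0.5116741061210632, 0.04221385717391968), (0.14847789704799652, 0.14882345497608185), 19.853240966796875) ((332.1649169921875, 245.62887573242188), (66.62651062011719, 67.34447479248047), 68.96248626708984)
btn [0.52926093 0.04864489 0.055     ]
head ((0.45259830355644226, 0.3009134829044342), (0.02298158034682274, 0.11660972982645035), 9.034866333007812)
top px [[169.3, 282.0], [229.2, 271.2], [227.3, 259.4], [167.6, 270.3]]
scene px [([0.43209999799728394, 0.35670000314712524], [392.3, 174.5]), ([0.4503999948501587, 0.24150000512599945], [365.3, 187.3]), ([0.4731000065803528, 0.2451000064611435], [371.6, 189.9]), ([0.454800009727478, 0.3603000044822693], [398.5, 176.8])]
stub tip top [0.51086333 0.04165088 0.101     ] scene [318.72435657 239.12183104]
```

View pics/sc2.png

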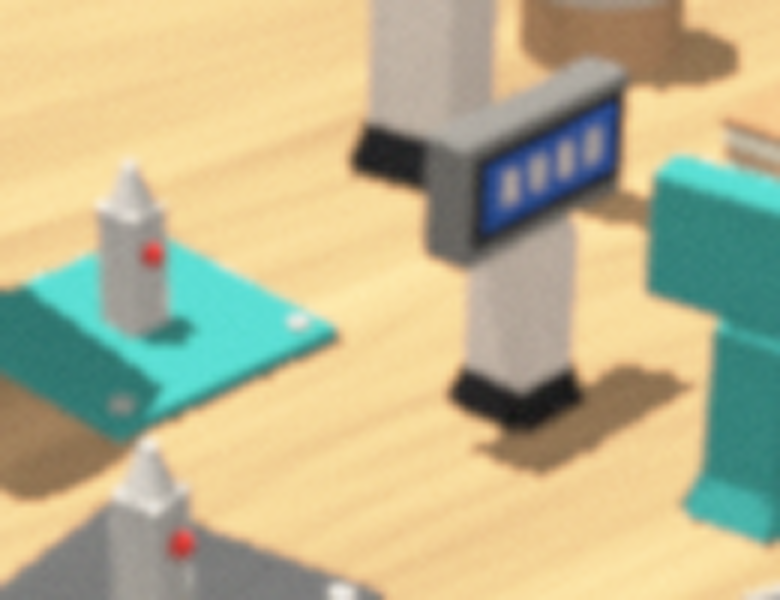

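Scene corners of the head and the stub tip agree within about 2 px with the top view cast at z 165 and 101 mm. I'll triangulate heights, check that the tube is centred under the head, and check how close the turquoise neighbour is.

```bash
python3 - <<'E'
from h import *
a=shot("top");b=shot("scene")
for n,p,q in(("fl",(227.3,259.4),(374.3,190.8)),("fr",(167.6,270.3),(399.2,177.5)),("bl",(229.2,271.2),(366.3,187.8)),("tip",(332.4,241.2),(319.7,238.3))):
    print(n,tri(a,p,b,q))
for q in((382,236.3),(370,230.5),(392.2,230.5)): print("mouth",onz(b,*q,0))
c,s=np.cos(.158),np.sin(.158)
for x,y in((.0285,-.0285),(-.0285,-.0285),(.0285,.0285)): print("exp",.4526+c*x-s*y,.301+s*x+c*y)
# turquoise head: near corner, both views
print("turq",tri(a,(197,229),b,((655+0)/6+295-.0,(185)/6+165)), onz(a,197,231,.165))
E
```

```text
fl (array([0.47539971, 0.24868211, 0.16125554]), np.float64(0.006864505345004264))
fr (array([0.45528791, 0.36172004, 0.16231082]), np.float64(0.0014031655094615294))
bl (array([0.45113244, 0.24286374, 0.16313977]), np.float64(0.002507907343765679))
tip (array([0.51133478, 0.04280512, 0.10313366]), np.float64(0.002687134709881906))
mouth [0.47487086 0.28996763 0.        ]
mouth [0.42776251 0.28282509 0.        ]
mouth [0.46786708 0.33614738 0.        ]
exp 0.48522929032572537 0.2773392854537416
exp 0.4289392854537416 0.2683707096742746
exp 0.4762607145462584 0.33362929032572536
turq (array([0.53579426, 0.30763611, 0.15268716]), np.float64(0.0016023304438470029)) [0.52964358 0.30381858 0.165     ]
```

Heights come out at 161–163 mm (165 expected) and 103 mm (101 expected), so the measurements hold. The turquoise head is about 18 mm clear of fully open fingers, so I'll approach part-closed.

```bash
python3 -m pendant '[{"dz":-50},{"dx":540,"dy":-720,"dz":-85,"az":-1.27,"hand":0.35},{"dx":540,"dy":-720,"dz":-85,"az":-1.27,"hand":0.35},{"dx":540,"dy":-720,"dz":-85,"az":-1.27,"hand":0.35},{"dx":540,"dy":-720,"dz":-85,"az":-1.27,"hand":0.35},{"dx":540,"dy":-720,"dz":-85,"az":-1.27,"hand":0.35},{"dx":540,"dy":-720,"dz":-85,"az":-1.27,"hand":0.35},{"dx":540,"dy":-720,"dz":-85,"az":-1.27,"hand":0.35},{"dx":540,"dy":-720,"dz":-85,"az":-1.27,"hand":0.35},{"dx":540,"dy":-720,"dz":-85,"az":-1.27,"hand":0.35},{"dx":540,"dy":-720,"dz":-85,"az":-1.27,"hand":0.35},{"dx":540,"dy":-720,"dz":-85,"az":-1.27,"hand":0.35}]'
```

```text
invalid input
```

```bash
python3 -m pendant '[{"dx":0,"dy":0,"dz":-50,"ax":0,"ay":0,"az":0,"hand":0.35},{"dx":540,"dy":-720,"dz":-85,"ax":0,"ay":0,"az":-1.27,"hand":0.35},{"dx":540,"dy":-720,"dz":-85,"ax":0,"ay":0,"az":-1.27,"hand":0.35},{"dx":540,"dy":-720,"dz":-85,"ax":0,"ay":0,"az":-1.27,"hand":0.35},{"dx":540,"dy":-720,"dz":-85,"ax":0,"ay":0,"az":-1.27,"hand":0.35},{"dx":540,"dy":-720,"dz":-85,"ax":0,"ay":0,"az":-1.27,"hand":0.35},{"dx":540,"dy":-720,"dz":-85,"ax":0,"ay":0,"az":-1.27,"hand":0.35},{"dx":540,"dy":-720,"dz":-85,"ax":0,"ay":0,"az":-1.27,"hand":0.35},{"dx":540,"dy":-720,"dz":-85,"ax":0,"ay":0,"az":-1.27,"hand":0.35},{"dx":540,"dy":-720,"dz":-85,"ax":0,"ay":0,"az":-1.27,"hand":0.35}]'
```

```text
time: 1.4
tool_pos: [0.3703, -0.139, 0.2825]
tool_rot: [3.14, 0.001, 1.732]
contact_force: [1.1, 0.0, -0.1]
gripper_width: 0.062
grip_force: 0.0
```

```bash
python3 -m pendant '[{"dx":421,"dy":151,"dz":0,"ax":0,"ay":0,"az":0,"hand":0.35},{"dx":421,"dy":151,"dz":0,"ax":0,"ay":0,"az":0,"hand":0.35},{"dx":421,"dy":151,"dz":0,"ax":0,"ay":0,"az":0,"hand":0.35},{"dx":421,"dy":151,"dz":0,"ax":0,"ay":0,"az":0,"hand":0.35},{"dx":421,"dy":151,"dz":0,"ax":0,"ay":0,"az":0,"hand":0.35},{"dx":421,"dy":151,"dz":0,"ax":0,"ay":0,"az":0,"hand":0.35},{"dx":421,"dy":151,"dz":0,"ax":0,"ay":0,"az":0,"hand":0.35},{"dx":421,"dy":151,"dz":0,"ax":0,"ay":0,"az":0,"hand":0.35},{"dx":421,"dy":151,"dz":0,"ax":0,"ay":0,"az":0,"hand":0.35},{"dx":421,"dy":151,"dz":0,"ax":0,"ay":0,"az":0,"hand":0.35},{"dx":421,"dy":151,"dz":0,"ax":0,"ay":0,"az":0,"hand":0.35},{"dx":421,"dy":151,"dz":0,"ax":0,"ay":0,"az":0,"hand":0.35}]'
python3 - <<'E'
from h import *
print(robot.get_state()["tool_pos"],robot.get_state()["tool_rot"])
b=shot("scene"); save(b,"pics/above.png",(300,90,460,250),3.6)
E
```

```text
time: 2.6
tool_pos: [0.4532, 0.298, 0.2822]
tool_rot: [-3.142, 0.0, 1.728]
contact_force: [-0.6, 0.2, 0.6]
gripper_width: 0.0617
grip_force: 0.0
[0.45320619 0.29797136 0.28217028] [-3.14155595e+00  3.94097552e-04  1.72817315e+00]
```

View pics/above.png

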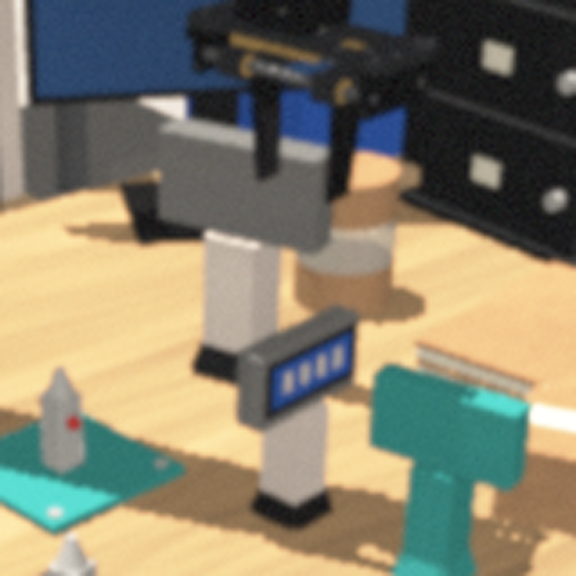

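The fingers hang straight above the display head, whose top edge runs from (240,360) to (355,320) in the crop. Nothing stands between them, so I'll go down, close and lift 150 mm.

```bash
python3 -m pendant '[{"dx":3,"dy":0,"dz":45,"ax":0,"ay":0,"az":0,"hand":0.35},{"dx":3,"dy":0,"dz":90,"ax":0,"ay":0,"az":0,"hand":0.35},{"dx":3,"dy":0,"dz":120,"ax":0,"ay":0,"az":0,"hand":0.35},{"dx":3,"dy":0,"dz":145,"ax":0,"ay":0,"az":0,"hand":0.35},{"dx":3,"dy":0,"dz":160,"ax":0,"ay":0,"az":0,"hand":0.35},{"dx":3,"dy":0,"dz":160,"ax":0,"ay":0,"az":0,"hand":0.35}]'
python3 -m pendant '[{"dx":0,"dy":0,"dz":0,"ax":0,"ay":0,"az":0,"hand":0.6},{"dx":0,"dy":0,"dz":0,"ax":0,"ay":0,"az":0,"hand":0.8},{"dx":0,"dy":0,"dz":0,"ax":0,"ay":0,"az":0,"hand":1},{"dx":0,"dy":0,"dz":0,"ax":0,"ay":0,"az":0,"hand":1},{"dx":0,"dy":0,"dz":0,"ax":0,"ay":0,"az":0,"hand":1},{"dx":0,"dy":0,"dz":0,"ax":0,"ay":0,"az":0,"hand":1},{"dx":0,"dy":0,"dz":0,"ax":0,"ay":0,"az":0,"hand":1}]' 30
```

```text
time: 3.25
tool_pos: [0.4517, 0.3, 0.1201]
tool_rot: [-3.138, 0.001, 1.727]
contact_force: [-0.3, -0.2, 0.5]
gripper_width: 0.0619
grip_force: 0.0
time: 3.95
tool_pos: [0.4531, 0.302, 0.1227]
tool_rot: [3.141, -0.0, 1.729]
contact_force: [-0.6, 0.6, 2.7]
gripper_width: 0.0261
grip_force: 30.0
```

```bash
python3 -m pendant '[{"dx":0,"dy":0,"dz":-30,"ax":0,"ay":0,"az":0,"hand":1},{"dx":0,"dy":0,"dz":-70,"ax":0,"ay":0,"az":0,"hand":1},{"dx":0,"dy":0,"dz":-110,"ax":0,"ay":0,"az":0,"hand":1},{"dx":-30,"dy":2,"dz":-150,"ax":0,"ay":0,"az":-0.02,"hand":1},{"dx":-70,"dy":4,"dz":-150,"ax":0,"ay":0,"az":-0.05,"hand":1},{"dx":-115,"dy":7,"dz":-150,"ax":0,"ay":0,"az":-0.08,"hand":1},{"dx":-160,"dy":10,"dz":-150,"ax":0,"ay":0,"az":-0.11,"hand":1},{"dx":-205,"dy":13,"dz":-150,"ax":0,"ay":0,"az":-0.15,"hand":1},{"dx":-240,"dy":15,"dz":-150,"ax":0,"ay":0,"az":-0.18,"hand":1},{"dx":-258,"dy":16,"dz":-150,"ax":0,"ay":0,"az":-0.19,"hand":1},{"dx":-266,"dy":16,"dz":-150,"ax":0,"ay":0,"az":-0.19,"hand":1},{"dx":-266,"dy":16,"dz":-150,"ax":0,"ay":0,"az":-0.19,"hand":1}]' 50
python3 - <<'E'
from h import *
print(robot.get_state()["tool_pos"],robot.get_state()["tool_rot"])
b=shot("scene"); save(b,"pics/held.png",(260,120,400,300),3.3)
a=shot("top")
h=cv2.cvtColor(b["color"],cv2.COLOR_RGB2HSV)
np.save("b.npy",b["color"])
E
```

```text
time: 5.15
tool_pos: [0.5101, 0.041, 0.2712]
tool_rot: [-3.14, -0.001, 1.917]
contact_force: [0.7, 0.4, -2.8]
gripper_width: 0.0257
grip_force: 50.0
[0.51012085 0.04103853 0.27118189] [-3.14003327e+00 -8.99634260e-04  1.91709743e+00]
```

View pics/held.png

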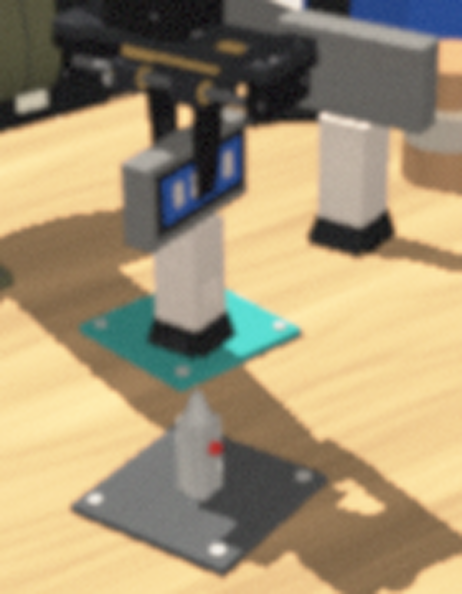

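The display is held upright above the dark foot: tube mouth near crop (190,335), stub tip at (197,393), with the tube slightly left of the stub. I'll measure mouth and tube against the gripper numerically.

```bash
python3 - <<'E'
from h import *
b=shot("scene"); im=b["color"].astype(int); s=3.3
ts=robot.get_state()["tool_pos"]
ft=np.array([.5113,.0423])
for z in(.101,.085,.149,.17,.2,.23): print(z,"foot axis px",proj(b,[*ft,z]).round(1),"tcp axis px",proj(b,[*ts[:2],z]).round(1))
g=im.sum(2)
h=cv2.cvtColor(b["color"],cv2.COLOR_RGB2HSV)
for r in range(186,228,3): print(r,g[r,300:336].tolist())
for r in range(240,268,5): print(r,g[r,308:334].tolist())
E
```

```text
0.101 foot axis px [319.  239.1] tcp axis px [318.9 238.9]
0.085 foot axis px [319.2 244.4] tcp axis px [319.  244.2]
0.149 foot axis px [318.5 222.9] tcp axis px [318.3 222.7]
0.17 foot axis px [318.3 215.6] tcp axis px [318.1 215.4]
0.2 foot axis px [317.9 204.9] tcp axis px [317.8 204.7]
0.23 foot axis px [317.6 193.9] tcp axis px [317.4 193.7]
186 [299, 296, 296, 294, 298, 297, 271, 234, 163, 142, 204, 238, 221, 177, 145, 132, 153, 195, 243, 267, 290, 342, 416, 461, 473, 487, 496, 516, 589, 621, 630, 625, 625, 624, 620, 626]
189 [297, 296, 291, 297, 300, 290, 280, 254, 181, 116, 114, 139, 179, 207, 245, 289, 332, 371, 418, 464, 491, 489, 495, 478, 487, 480, 487, 509, 576, 615, 625, 634, 631, 627, 628, 622]
192 [296, 289, 298, 295, 295, 295, 283, 277, 255, 265, 285, 334, 386, 429, 472, 508, 523, 520, 512, 503, 487, 482, 491, 483, 478, 483, 483, 508, 562, 597, 605, 602, 592, 586, 590, 590]
195 [328, 330, 323, 312, 313, 315, 320, 347, 414, 473, 501, 509, 507, 518, 516, 516, 519, 521, 514, 496, 477, 481, 484, 482, 478, 483, 481, 497, 542, 588, 594, 605, 601, 599, 606, 609]
198 [398, 
[... 1920 characters left out ...]
 341, 331, 330, 325, 331]
245 [330, 335, 333, 340, 340, 372, 412, 415, 435, 461, 486, 497, 488, 476, 449, 421, 388, 359, 352, 340, 336, 328, 329, 327, 323, 333]
250 [556, 475, 393, 364, 366, 422, 447, 443, 448, 448, 439, 447, 455, 442, 430, 414, 415, 416, 409, 366, 323, 321, 321, 318, 332, 337]
255 [383, 388, 375, 366, 383, 421, 446, 457, 457, 444, 443, 436, 437, 417, 394, 346, 297, 270, 257, 231, 204, 210, 206, 201, 208, 216]
260 [370, 370, 373, 372, 381, 407, 440, 466, 460, 451, 449, 439, 437, 431, 427, 410, 412, 426, 448, 351, 238, 203, 199, 206, 213, 202]
265 [356, 370, 367, 368, 375, 391, 445, 458, 468, 463, 450, 439, 447, 448, 436, 420, 414, 416, 402, 314, 237, 200, 194, 194, 204, 199]
```

```bash
python3 - <<'E'
from h import *
b=shot("scene");a=shot("top"); ts=robot.get_state()["tool_pos"]
c,s=np.cos(.346),np.sin(.346)
for x,y in((.0285,-.0285),(-.0285,-.0285),(.0285,.0285),(-.0285,.0285)):
    p=[ts[0]+c*x-s*y,ts[1]+s*x+c*y,.1485]; print((x,y),proj(b,p).round(1),proj(a,p).round(1))
for x,y in((.013,-.013),(-.013,-.013),(.013,.013)):
    p=[.5113+c*x-s*y,.0423+s*x+c*y,.05]; print("stub",(x,y),proj(b,p).round(1))
A=cv2.resize(a["color"][180:300,270:390,::-1],None,fx=4.9,fy=4.9,interpolation=cv2.INTER_CUBIC)[:,:390]
B=cv2.resize(b["color"][170:270,290:350,::-1],None,fx=5.88,fy=5.88,interpolation=cv2.INTER_CUBIC)
A=cv2.resize(a["color"][180:300,270:390,::-1],(440,440))
im=np.zeros((588,440+B.shape[1],3),np.uint8); im[:440,:440]=A; im[:B.shape[0],440:]=B; cv2.imwrite("pics/both.png",im)
E
```

```text
(0.0285, -0.0285) [321.  230.9] [340.3 220.2]
(-0.0285, -0.0285) [302.5 224.5] [350.9 247.1]
(0.0285, 0.0285) [334.1 221.2] [313.2 230.5]
(-0.0285, 0.0285) [315.9 215.2] [323.7 257.6]
stub (0.013, -0.013) [320.7 259.5]
stub (-0.013, -0.013) [312.6 256.4]
stub (0.013, 0.013) [326.5 254.9]
```

View pics/both.png

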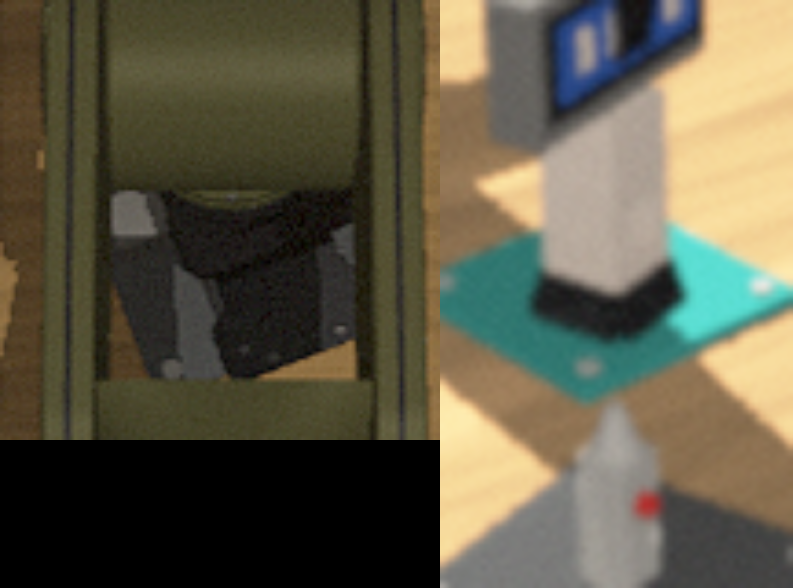

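The top view is blocked by the arm. In the scene view, the tube edges (307.2 and 327.8) lie within 0.5 px of the gripper axis, and the stub sits about 2 mm to the tube's right. I'll correct by that and lower the mouth over the tip.

```bash
python3 -m pendant '[{"dx":1.5,"dy":2,"dz":10,"ax":0,"ay":0,"az":0,"hand":1},{"dx":1.5,"dy":2,"dz":30,"ax":0,"ay":0,"az":0,"hand":1},{"dx":1.5,"dy":2,"dz":45,"ax":0,"ay":0,"az":0,"hand":1},{"dx":1.5,"dy":2,"dz":55,"ax":0,"ay":0,"az":0,"hand":1},{"dx":1.5,"dy":2,"dz":62,"ax":0,"ay":0,"az":0,"hand":1},{"dx":1.5,"dy":2,"dz":62,"ax":0,"ay":0,"az":0,"hand":1}]' 50
python3 -m pendant '[{"dx":0,"dy":0,"dz":4,"ax":0,"ay":0,"az":0,"hand":1},{"dx":0,"dy":0,"dz":8,"ax":0,"ay":0,"az":0,"hand":1},{"dx":0,"dy":0,"dz":8,"ax":0,"ay":0,"az":0,"hand":1}]'
```

```text
time: 6.0
tool_pos: [0.5112, 0.0437, 0.2088]
tool_rot: [-3.139, -0.001, 1.919]
contact_force: [0.1, -0.8, -3.9]
gripper_width: 0.0259
grip_force: 50.0
time: 6.3
tool_pos: [0.5118, 0.0436, 0.2019]
tool_rot: [-3.141, -0.0, 1.919]
contact_force: [-0.8, 1.0, -2.6]
gripper_width: 0.0257
grip_force: 50.0
```

```bash
python3 -m pendant '[{"dx":0,"dy":0,"dz":4,"ax":0,"ay":0,"az":0,"hand":1},{"dx":0,"dy":0,"dz":8,"ax":0,"ay":0,"az":0,"hand":1},{"dx":0,"dy":0,"dz":10,"ax":0,"ay":0,"az":0,"hand":1},{"dx":0,"dy":0,"dz":10,"ax":0,"ay":0,"az":0,"hand":1}]'
python3 -m pendant '[{"dx":0,"dy":0,"dz":4,"ax":0,"ay":0,"az":0,"hand":1},{"dx":0,"dy":0,"dz":8,"ax":0,"ay":0,"az":0,"hand":1},{"dx":0,"dy":0,"dz":10,"ax":0,"ay":0,"az":0,"hand":1},{"dx":0,"dy":0,"dz":10,"ax":0,"ay":0,"az":0,"hand":1}]'
```

```text
time: 6.7
tool_pos: [0.5115, 0.0436, 0.1916]
tool_rot: [-3.141, -0.0, 1.919]
contact_force: [-0.5, 0.1, -1.6]
gripper_width: 0.0259
grip_force: 50.0
time: 7.1
tool_pos: [0.5116, 0.0436, 0.1816]
tool_rot: [-3.141, -0.0, 1.919]
contact_force: [0.4, 1.3, -3.1]
gripper_width: 0.0258
grip_force: 50.0
```

```bash
python3 -m pendant '[{"dx":0,"dy":0,"dz":5,"ax":0,"ay":0,"az":0,"hand":1},{"dx":0,"dy":0,"dz":10,"ax":0,"ay":0,"az":0,"hand":1},{"dx":0,"dy":0,"dz":10,"ax":0,"ay":0,"az":0,"hand":1}]'
python3 -m pendant '[{"dx":0,"dy":0,"dz":4,"ax":0,"ay":0,"az":0,"hand":1},{"dx":0,"dy":0,"dz":8,"ax":0,"ay":0,"az":0,"hand":1},{"dx":0,"dy":0,"dz":12,"ax":0,"ay":0,"az":0,"hand":1},{"dx":0,"dy":0,"dz":12,"ax":0,"ay":0,"az":0,"hand":1}]'
```

```text
time: 7.4
tool_pos: [0.513, 0.0439, 0.1722]
tool_rot: [3.138, 0.0, 1.919]
contact_force: [3.0, 0.8, -2.8]
gripper_width: 0.0262
grip_force: 50.0
time: 7.8
tool_pos: [0.5135, 0.0436, 0.1619]
tool_rot: [3.137, 0.002, 1.919]
contact_force: [4.0, 0.6, 1.8]
gripper_width: 0.0257
grip_force: 50.0
```

The lateral 4 N is the button being driven in, as expected. I'll carry on down.

```bash
python3 -m pendant '[{"dx":0,"dy":0,"dz":4,"ax":0,"ay":0,"az":0,"hand":1},{"dx":0,"dy":0,"dz":8,"ax":0,"ay":0,"az":0,"hand":1},{"dx":0,"dy":0,"dz":12,"ax":0,"ay":0,"az":0,"hand":1},{"dx":0,"dy":0,"dz":12,"ax":0,"ay":0,"az":0,"hand":1}]'
python3 -m pendant '[{"dx":0,"dy":0,"dz":4,"ax":0,"ay":0,"az":0,"hand":1},{"dx":0,"dy":0,"dz":8,"ax":0,"ay":0,"az":0,"hand":1},{"dx":0,"dy":0,"dz":12,"ax":0,"ay":0,"az":0,"hand":1},{"dx":0,"dy":0,"dz":12,"ax":0,"ay":0,"az":0,"hand":1}]'
```

```text
time: 8.2
tool_pos: [0.5122, 0.0438, 0.147]
tool_rot: [3.14, 0.0, 1.919]
contact_force: [6.4, 1.1, -2.8]
gripper_width: 0.0259
grip_force: 50.0
time: 8.6
tool_pos: [0.5111, 0.0434, 0.1344]
tool_rot: [-3.14, -0.0, 1.919]
contact_force: [5.9, 0.6, -6.4]
gripper_width: 0.0256
grip_force: 50.0
```

```bash
python3 -m pendant '[{"dx":0,"dy":0,"dz":1,"ax":0,"ay":0,"az":0,"hand":1},{"dx":0,"dy":0,"dz":2,"ax":0,"ay":0,"az":0,"hand":1},{"dx":0,"dy":0,"dz":3,"ax":0,"ay":0,"az":0,"hand":1},{"dx":0,"dy":0,"dz":3,"ax":0,"ay":0,"az":0,"hand":1}]'
python3 - <<'E'
from h import *
b=shot("scene"); save(b,"pics/home.png",(280,170,360,300),4.5)
E
```

```text
time: 9.0
tool_pos: [0.5113, 0.0435, 0.1329]
tool_rot: [-3.14, -0.0, 1.919]
contact_force: [2.8, -0.9, -1.1]
gripper_width: 0.0258
grip_force: 50.0
```

View pics/home.png

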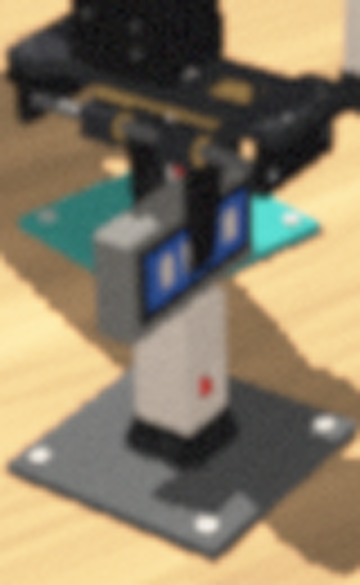

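The red button now shows through the hole at crop (207,385), and the mouth is at the plate. I'll press on gently until the force rises, to be sure it is home.

```bash
python3 -m pendant '[{"dx":0,"dy":0,"dz":1,"ax":0,"ay":0,"az":0,"hand":1},{"dx":0,"dy":0,"dz":2,"ax":0,"ay":0,"az":0,"hand":1},{"dx":0,"dy":0,"dz":2,"ax":0,"ay":0,"az":0,"hand":1}]'
```

```text
time: 9.35
tool_pos: [0.5115, 0.0435, 0.1326]
tool_rot: [-3.14, -0.0, 1.919]
contact_force: [-3.1, -1.5, 6.8]
gripper_width: 0.0257
grip_force: 50.0
```

```bash
python3 -m pendant '[{"dx":0,"dy":0,"dz":1.5,"ax":0,"ay":0,"az":0,"hand":1},{"dx":0,"dy":0,"dz":3,"ax":0,"ay":0,"az":0,"hand":1},{"dx":0,"dy":0,"dz":3,"ax":0,"ay":0,"az":0,"hand":1}]'
```

```text
time: 9.65
tool_pos: [0.5118, 0.0434, 0.1325]
tool_rot: [-3.14, 0.0, 1.919]
contact_force: [-7.8, -2.5, 19.6]
gripper_width: 0.0259
grip_force: 50.0
```

It is seated hard: 20 N with no further travel. I'll ease off the press, open part-way and withdraw straight up.

```bash
python3 -m pendant '[{"dx":0,"dy":0,"dz":-4,"ax":0,"ay":0,"az":0,"hand":1},{"dx":0,"dy":0,"dz":-4,"ax":0,"ay":0,"az":0,"hand":0.7},{"dx":0,"dy":0,"dz":-4,"ax":0,"ay":0,"az":0,"hand":0.4},{"dx":0,"dy":0,"dz":-4,"ax":0,"ay":0,"az":0,"hand":0.3},{"dx":0,"dy":0,"dz":-4,"ax":0,"ay":0,"az":0,"hand":0.3},{"dx":0,"dy":0,"dz":-4,"ax":0,"ay":0,"az":0,"hand":0.3}]'
python3 -m pendant '[{"dx":0,"dy":0,"dz":-20,"ax":0,"ay":0,"az":0,"hand":0.3},{"dx":0,"dy":0,"dz":-50,"ax":0,"ay":0,"az":0,"hand":0.3},{"dx":0,"dy":0,"dz":-90,"ax":0,"ay":0,"az":0,"hand":0.3},{"dx":0,"dy":0,"dz":-130,"ax":0,"ay":0,"az":0,"hand":0.3},{"dx":0,"dy":0,"dz":-150,"ax":0,"ay":0,"az":0,"hand":0.3},{"dx":0,"dy":0,"dz":-150,"ax":0,"ay":0,"az":0,"hand":0.3},{"dx":0,"dy":0,"dz":-150,"ax":0,"ay":0,"az":0,"hand":0.3},{"dx":0,"dy":0,"dz":-150,"ax":0,"ay":0,"az":0,"hand":0.3}]'
python3 - <<'E'
from h import *
b=shot("scene"); save(b,"pics/end.png",(170,150,370,340),3)
E
```

```text
time: 10.25
tool_pos: [0.5117, 0.0437, 0.1318]
tool_rot: [-3.141, -0.0, 1.919]
contact_force: [-0.6, -0.7, 1.3]
gripper_width: 0.0548
grip_force: 0.0
time: 11.05
tool_pos: [0.5108, 0.0436, 0.2796]
tool_rot: [-3.138, -0.001, 1.919]
contact_force: [0.0, 0.2, 0.2]
gripper_width: 0.0664
grip_force: 0.0
```

View pics/end.png

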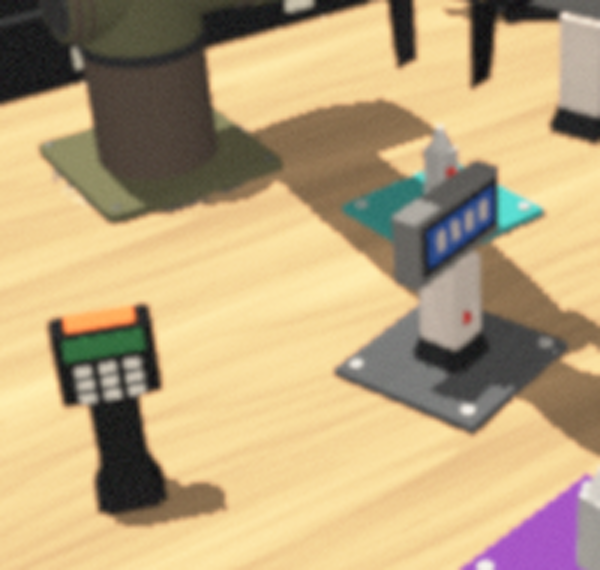

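The display stands on the dark foot with the button through the hole at crop (467,317). The gripper is clear of it, and the card reader at (110,400) is untouched.

```bash
python3 -c "
from bench import robot
print(robot.hand_in())"
```

```text
the job is handed in; nothing more can be done
None
```

The display is fully home on the dark steel foot with the red button out through the tube's hole on the screen side; it is released, the card reader is where it was, and the job was handed in at about 11 s, with no verdict shown.

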